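# Take the retaining bar off the tube carrier

### The job

Free the two tubes in the carrier: lift the retaining bar straight up out of its two open-topped brackets, both ends together, and lay it gently in the steel tray so that it lies flat on the tray's floor. Keep the bar level all the way, leave the tubes standing in the carrier, do not disturb the other things on the bench, and let go of the bar.

Things in the scene. Friction and masses are not known exactly. Their poses are not given: they have to be found in the camera images.
- bar_mid (a point): Centre (half-way up) of the loose retaining bar: a plain straight aluminium bar, 270 mm long (along its y), 14 mm wide (x), 22 mm tall (z), with black end faces, about 0.23 kg. At the start it lies on edge in the carrier's two U brackets, above the capped tubes. Its middle stretch is free: no tube cap within 45 mm of its centre, and nothing under it there for 74 mm.
- bar_end_a (a point): Centre of the bar's end face at +y of the bar, 135 mm from bar_mid.
- bar_end_b (a point): Centre of the bar's end face at -y of the bar, 135 mm from bar_mid.
- carrier: Tube carrier, fixed. Origin: centre of its underside, on the bench; z up, y along the bar and the row of tubes. Steel base plate 110 x 270 x 8 mm; white block 60 x 200 mm, top at z 58 mm, with a tube well at y +70 and at y -70 mm. At y +115 and -115 mm stands an upright steel bracket, 44 mm wide (x), 6 mm thick, with an open-topped U slot at its top.
- slot_a (a point): Middle of the U slot's floor in the bracket at +y of the carrier, 132 mm above the bench. The slot is 20 mm wide and 40 mm deep (bracket top at 172 mm). The bar rests on both slot floors, its centre at 143 mm; its underside is clear of the brackets when its centre is above 183 mm.
- slot_b (a point): The same for the bracket at -y of the carrier.
- tube_a_mid (a point): Centre (half-way up) of a loose tube with a white screw cap standing in the well at +y of the carrier: 115 mm tall, 29 mm diameter, cap 34 mm diameter and 17 mm high; cap top at 128 mm above the bench, 4 mm under the bar. z along the tube.
- tube_b_mid (a point): The same for the like tube in the well at -y of the carrier.
- tray: Shallow open steel tray, fixed to the bench, empty, 160 mm (x) x 340 mm (y) x 20 mm high, walls and floor 3 mm thick. Origin: centre of its underside, on the bench; z up; its long side runs along y. The bar lying in it on edge has its centre at z 14 mm.
- reagent_mid (a point): Bystander: centre of an amber bottle, 64 mm diameter, 150 mm tall, standing on the bench.
- jar_mid (a point): Bystander: centre of a white lidded jar, 70 mm diameter, 80 mm tall, standing on the bench.
- slidebox_mid (a point): Bystander: centre of a closed grey slide box with white lid, 94 x 124 x 62 mm, on the bench.
- bar: The same bar; origin at the centre of its underside, 11 mm below bar_mid.

How it is judged:
On the way:
1. the bar is lifted straight up out of the brackets: both ends above the bracket tops, still over the carrier (z of each of bar_end_a, bar_end_b in the frame of carrier above 0.183 m and horizontal distance between bar_mid and carrier below 0.05 m), for 0.1 s.
At the end, for the whole second after the job is handed in: The bar lies at rest and let go in the tray: both end centres inside the tray's walls and less than 20 mm above the tray's underside. Both tubes still stand in their wells (moved under 20 mm, tilted under 0.35 rad) (x of bar_end_a in the frame of tray between -0.078 and 0.078 m and y of bar_end_a in the frame of tray between -0.168 and 0.168 m and z of each of bar_end_a, bar_end_b in the frame of tray below 0.02 m and x of bar_end_b in the frame of tray between -0.078 and 0.078 m and y of bar_end_b in the frame of tray between -0.168 and 0.168 m and linear speed of bar below 0.02 m/s and angular speed of bar below 0.1 rad/s and not (distance of tube_a_mid from where it was at the start of the episode above 0.02 m) and not (angle between tube_a_mid's own z axis and vertical above 0.35 rad) and not (distance of tube_b_mid from where it was at the start of the episode above 0.02 m) and not (angle between tube_b_mid's own z axis and vertical above 0.35 rad)); the robot touches nothing.
It fails at once if the bar is tilted more than 0.3 rad (17 degrees) from level (angle between bar_mid's own y axis and vertical below 1.2708 rad or angle between bar_mid's own y axis and vertical above 1.8708 rad).
It fails at once if the bar is dropped: faster than 0.7 m/s with its centre over the tray and less than 50 mm above the bench (linear speed of bar above 0.7 m/s and height (world z) of bar_mid below 0.05 m and horizontal distance between bar_mid and tray below 0.15 m).
It fails at once if a tube is pulled out or tipped (moved over 20 mm or tilted over 0.35 rad) (distance of any of tube_a_mid, tube_b_mid from where it was at the start of the episode above 0.02 m or angle between any of tube_a_mid, tube_b_mid's own z axis and vertical above 0.35 rad).
It fails at once if a bystander is pushed over 30 mm or tipped over (distance of any of reagent_mid, jar_mid, slidebox_mid from where it was at the start of the episode above 0.03 m or angle between any of reagent_mid, jar_mid, slidebox_mid's own z axis and vertical above 0.5 rad).
It also fails if it takes over 43 s, if anything falls off the work surface, if the arm or the gripper's body presses on something with over 40 N, if the wrist force passes 120 N, or if a joint passes its speed limit or range.

### The arm

A 6-joint arm with a two-finger parallel gripper is mounted at the origin on the work surface. World frame = base frame: x ahead of the robot, y to its left, z up, the work surface at z = 0. Lengths are in m, angles in rad, forces in N, time in s.
With the tool pointing down it reaches from about 0.35 to 0.975 m from the base axis. Payload 4.9 kg.
Tool frame: the origin (TCP) lies between the finger pads; the fingertips stand 14 mm ahead of it and the grasp point (between the pads) lies 5 mm behind it (manip.finger_overhang is the distance from the TCP to the fingertips, in m); z points along the fingers, y is the line along which they close (so a half turn about z gives the same grasp; the last joint's range is limited). The gripper opens to 85 mm and grips with 20 to 120 N. Pads are 22 mm wide; open, the fingers measure 114 mm over their backs; the gripper's body (76 mm by 85 mm) begins 54 mm behind the grasp point. The pads swing forward as they close: fully open they stand 13 mm farther back than shut.
Start: joints at [1.011, 0.053, 1.613, -0, 1.476, -0.119], TCP at [0.267, 0.565, 0.245] pointing down, gripper open.
Joint ranges: [-3.01, 3.01], [-1.01, 2.22], [0.06, 2.58], [-1.02, 4.17], [0.09, 2.62], [-3.14, 3.14]. Speed limits (rad/s): [2.57, 2.57, 3.14, 3.14, 3.14, 3.14].

### API

Orientations are given as a unit quaternion [w, x, y, z].
In Python, from plant import manip, grab_frame gives the robot as it stands.
- The arm moves only by the tool servo_tool, never from a script. Its argument "deltas" is a list that holds one entry, the list of rows, each a list of 5 numbers: the opening in per cent of the stroke, from 0 (shut) to 100 (fully open), then the shift along the world's x, y, z in m, then the turn about the world's z in degrees. A call has exactly 8 rows; each row shifts and turns the commanded pose from where the row before left it; what a row does not reach is not made up. A row lasts 1/10 s, in which the tool goes at most 50 mm and 8.59 degrees, less where a joint would pass 70% of its speed; a pose out of reach is approached as far as the arm can. A call is refused whole if a number of a shift passes 0.05 or a number of a turn 8.59, either way. A call with a gripper value outside its range is refused whole. The fingers move at their own pace and stop on an object; the grip force is fixed at half the most. Time passes only in rows, so rows that do not move let the fingers close, or fill a call up. It gives the time, the measured TCP pose, the force, the opening and the grip force at its end, in the units of the state.
- manip.state(): the state, without advancing time (a new reading comes with each control period).
- grab_frame(name): name is "side" or "top"; returns a dict with "pixels" (420x560x3 uint8, red, green, blue), "z_map" (420x560 float32, m along the optical axis (not along the pixel's ray), 0 where there is no reading), "fx", "fy", "cx", "cy" (pixels), "rvec" (rotation vector, rad) and "tvec" (3), from world to camera coordinates, as OpenCV has them. Camera axes: x right, y down, z forward; pixel columns grow to the right and rows downward; lengths in m; the calibration is good to about 2 mm. A picture is of the moment at which its call begins.
- manip.job_done(): hands the job in; it is judged then, once.
The state is a dict: "time": time; "joint_pos": joint angles; "joint_vel": joint speeds; "joint_efforts": joint torques, N m; "tool_pos": TCP position; "tool_rot": TCP orientation; "contact_force": force on the tool from outside, world axes, zero at the start; "ft_torque": the same for the moment, N m; "gripper_width": opening from 0.0 (shut) to 1.0 (fully open); "grasp_force": force on a finger pad.
Only numpy, scipy, OpenCV 4.12 (cv2) and the standard library are available. Lean on these libraries where they do the work, as an engineer would, in place of code of your own. Each camera call takes 0.05 s, during which the arm holds its last target. There are 200 camera calls.

## Working session

There is one attempt and no reset: what is moved stays moved. The work goes in short steps, Python scripts to look and compute and a tool call to move; the robot and the scene stay as the last step left them, time stands still between calls to the robot, and variables do not carry over. Pictures are saved under pics/ and viewed, at most 10 in all, crops included, and the job is handed in when it is done.

Besides the shell and the picture viewer there is one more tool, called after "Call:" as name(argument=value, ...) on one line, values as JSON. servo_tool: Moves the arm, as the interface text tells. Its arguments: {"type":"object","properties":{"deltas":{"type":"array"}},"required":["deltas"]}

```bash
mkdir -p pics; cat > h.py <<'E'
import numpy as np, cv2
from plant import manip, grab_frame
def look(n,f):
    d=grab_frame(n); cv2.imwrite('pics/'+f+'.png',d['pixels'][:,:,::-1]); np.savez('pics/'+f+'.npz',**d); return d
def cloud(d):
    z=d['z_map']; v,u=np.indices(z.shape)
    P=np.stack([(u-d['cx'])/d['fx']*z,(v-d['cy'])/d['fy']*z,z],-1)
    R=cv2.Rodrigues(np.array(d['rvec'],float))[0]
    return (P-np.array(d['tvec']).ravel())@R
E
python3 - <<'E'
from h import *
t=look('top','t0'); s=look('side','s0')
cv2.imwrite('pics/both.png',cv2.resize(np.hstack([t['pixels'],s['pixels']])[:,:,::-1],(800,300)))
print(manip.state())
E
```

```text
{'time': 0.1, 'joint_pos': array([ 1.01101594e+00,  5.33321020e-02,  1.61417896e+00,  1.34945750e-05,
        1.47603144e+00, -1.18980698e-01]), 'joint_vel': array([-2.96175338e-05,  1.00132060e-03, -2.39350330e-03,  2.72254930e-05,
        1.50788395e-03, -7.10091806e-06]), 'joint_efforts': array([ 6.99468783e-04, -3.94899344e+01, -3.71364391e+01, -1.24597223e-04,
        3.83102524e-03,  4.79569860e-05]), 'tool_pos': array([0.2663532 , 0.56479035, 0.24414707]), 'tool_rot': array([-3.30887771e-04,  2.18620337e-01,  9.75809509e-01, -9.17077555e-04]), 'contact_force': array([-0.76866552, -0.22119264,  0.37660219]), 'ft_torque': array([ 0.02369288, -0.01375194, -0.05754709]), 'grasp_force': 0.0, 'gripper_width': 1.003499882152729}
```

View pics/t0.png

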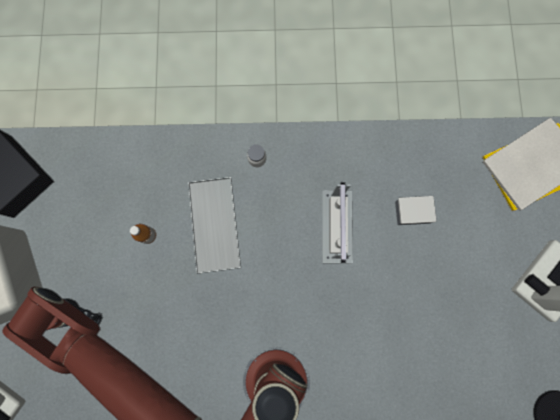

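View pics/s0.png

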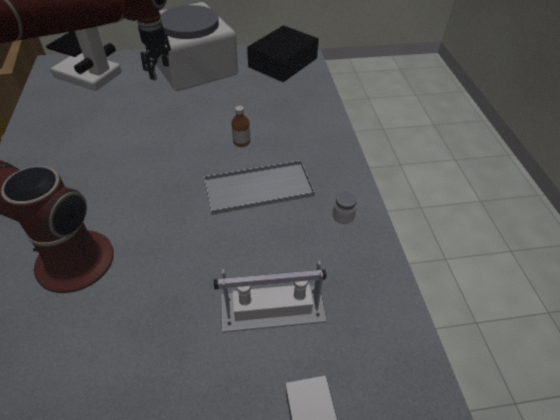

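The top view shows the bar at about (344,183)–(344,262), the tray centred at (215,225), the bottle at (140,233), the jar at (257,155) and the slide box at (417,210). The side view shows the bar at (217,283)–(323,274), seated in both brackets.

```bash
python3 - <<'E'
from h import *
for n in ('t0','s0'):
    d=dict(np.load(f'pics/{n}.npz')); C=cloud(d); z=d['z_map']>0
    print(n,d['fx'],'cam',(-np.array(d['tvec']).ravel())@cv2.Rodrigues(d['rvec'])[0])
    v,u=np.indices(z.shape)
    r=(u>310)&(u<370)&(v>170)&(v<275) if n=='t0' else (u>205)&(u<335)&(v>255)&(v<330)
    m=r&z&(C[...,2]>.147)&(C[...,2]<.161)
    P=C[m]; 
    def rect(P,l): print(l,len(P),P.min(0).round(3),P.max(0).round(3),[np.round(a,3) for a in cv2.minAreaRect(P[:,:2].astype('f4'))])
    rect(P,'bar')
    rect(C[r&z&(C[...,2]>.165)&(C[...,2]<.18)],'bracket')
    r=(u>180)&(u<248)&(v>170)&(v<280) if n=='t0' else (u>198)&(u<320)&(v>155)&(v<215)
    rect(C[r&z&(C[...,2]>.012)&(C[...,2]<.03)],'traywall')
    for nm,(a,b) in dict(bottle=(140,233),jar=(257,152),box=(417,208)).items():
        if n=='t0':
            print(nm,C[b,a].round(3))
    if n=='t0':
        for p in [(190,181),(231,178),(240,268),(199,273),(215,225),(344,222)]: print(p,C[p[1],p[0]].round(3))
I=cv2.imread('pics/t0.png')[170:280,310:380]; J=cv2.imread('pics/s0.png')[255:335,205:335]
I=cv2.resize(I,None,fx=5,fy=5,interpolation=2);J=cv2.resize(J,None,fx=3.4,fy=3.4,interpolation=2)
o=np.zeros((550,800,3),'u1');o[:,:350]=I;o[:J.shape[0],355:355+J.shape[1]]=J;cv2.imwrite('pics/crop.png',o)
E
```

```text
t0 412.1675969545427 cam [ 0.3304734 -0.0155541  1.5060109]
bar 371 [ 0.398 -0.257  0.147] [ 0.666 -0.206  0.161] [array([ 0.532, -0.224]), array([0.044, 0.268]), np.float64(84.754)]
bracket 35 [ 0.419 -0.257  0.165] [ 0.655 -0.208  0.177] [array([ 0.537, -0.232]), array([0.043, 0.236]), np.float64(88.45)]
traywall 286 [0.378 0.123 0.012] [0.728 0.317 0.03 ] [array([0.553, 0.22 ]), array([0.341, 0.161]), np.float64(6.232)]
bottle [0.51  0.454 0.119]
jar [0.802 0.055 0.078]
box [ 0.589 -0.51   0.059]
(190, 181) [0.719 0.312 0.003]
(231, 178) [0.728 0.158 0.001]
(240, 268) [ 0.391  0.125 -0.   ]
(199, 273) [ 0.375  0.274 -0.001]
(215, 225) [0.549 0.217 0.005]
(344, 222) [ 0.53  -0.235  0.15 ]
s0 440.02807073395 cam [ 0.46330613 -0.81042798  1.04449754]
bar 734 [ 0.402 -0.258  0.147] [ 0.671 -0.205  0.161] [array([ 0.536, -0.232]), array([0.045, 0.269]), np.float64(88.05)]
bracket 61 [ 0.423 -0.259  0.166] [ 0.659 -0.206  0.175] [array([ 0.541, -0.232]), array([0.046, 0.236]), np.float64(88.243)]
traywall 537 [0.379 0.122 0.012] [0.731 0.319 0.027] [array([0.555, 0.22 ]), array([0.34, 0.17]), np.float64(5.693)]
```

View pics/crop.png

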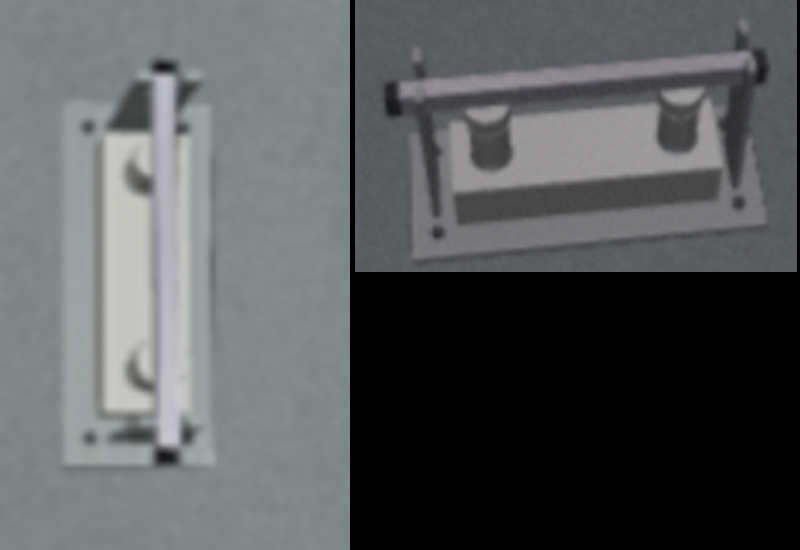

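The crop shows the bar's top face running from (166,70) to (168,450). The black ends reach y≈60 and y≈463, and the caps lie well away from the middle.

```bash
python3 - <<'E'
from h import *
d=dict(np.load('pics/t0.npz')); R=cv2.Rodrigues(d['rvec'])[0]; c=-R.T@np.array(d['tvec']).ravel()
def pt(u,v,z):
    r=R.T@np.array([(u-d['cx'])/d['fx'],(v-d['cy'])/d['fy'],1]); return (c+r*(z-c[2])/r[2]).round(4)
f=lambda x,y:(310+x/5-.5,170+y/5-.5)
for x,y in [(166,60),(166,75),(168.5,447),(168,463)]: print(pt(*f(x,y),.154))
# base plate corners z=.008
for x,y in [(63,101),(210,105),(215,465),(63,465)]: print('plate',pt(*f(x,y),.008))
for n in ('t0','s0'):
    d2=dict(np.load(f'pics/{n}.npz'));C=cloud(d2).reshape(-1,3)
    P=C[(C[:,2]>.148)&(C[:,2]<.16)&(abs(C[:,0]-.535)<.14)&(abs(C[:,1]+.232)<.016)]
    k=np.polyfit(P[:,0],P[:,1],1);print(n,len(P),np.polyval(k,.535),np.degrees(k[0]),np.median(P[:,2]))
q=manip.state()['tool_rot'];from scipy.spatial.transform import Rotation as Q
print(Q.from_quat(q[[1,2,3,0]]).as_matrix().round(3))
E
```

```text
[ 0.6673 -0.2361  0.154 ]
[ 0.6569 -0.2356  0.154 ]
[ 0.4081 -0.2259  0.154 ]
[ 0.3977 -0.2251  0.154 ]
plate [ 0.6739 -0.1821  0.008 ]
plate [ 0.6687 -0.2909  0.008 ]
plate [ 0.4029 -0.2815  0.008 ]
plate [ 0.4049 -0.1721  0.008 ]
t0 351 -0.23101481340354826 -2.038208269351156 0.1527121704462422
s0 682 -0.23227012411088943 -1.9297609281827441 0.15308423463800064
[[-0.904  0.427 -0.001]
 [ 0.427  0.904 -0.002]
 [ 0.    -0.002 -1.   ]]
```

Call:
servo_tool(deltas=[[[60,0.011,-0.033,0,1],[60,0.011,-0.033,0,1],[60,0.011,-0.033,0,1],[60,0.011,-0.033,0,1],[60,0.011,-0.033,0,1],[60,0.011,-0.033,0,1],[60,0.011,-0.033,0,1],[60,0.011,-0.033,0,1]]])

```text
time: 0.9
tool_pos: [0.3546, 0.2998, 0.2448]
tool_rot: [-0.0, 0.15, 0.989, -0.0]
contact_force: [-0.4, -0.3, 0.5]
gripper_width: 0.599
grasp_force: 0.0
```

Call:
servo_tool(deltas=[[[60,0.011,-0.033,0,1],[60,0.011,-0.033,0,1],[60,0.011,-0.033,0,1],[60,0.011,-0.033,0,1],[60,0.011,-0.033,0,1],[60,0.011,-0.033,0,1],[60,0.011,-0.033,0,1],[60,0.011,-0.033,0,1]]])

```text
time: 1.7
tool_pos: [0.4426, 0.0358, 0.2449]
tool_rot: [-0.0, 0.08, 0.997, 0.0]
contact_force: [0.4, 0.1, 0.2]
gripper_width: 0.602
grasp_force: 0.0
```

Call:
servo_tool(deltas=[[[60,0.011,-0.033,0,1],[60,0.011,-0.033,0,1],[60,0.011,-0.033,0,1],[60,0.011,-0.033,0,1],[60,0.011,-0.033,0,1],[60,0.011,-0.033,0,1],[60,0.011,-0.033,0,1],[60,0,0,0,0]]])

```text
time: 2.5
tool_pos: [0.5199, -0.1968, 0.2445]
tool_rot: [-0.001, 0.021, 1.0, -0.0]
contact_force: [-1.0, 0.3, -0.6]
gripper_width: 0.604
grasp_force: 0.0
```

```bash
cat > st.py <<'E'
from h import *
import sys
s=manip.state(); w,x,y,z=s['tool_rot']
print(s['time'],s['tool_pos'].round(4),'yaw_y',np.degrees(np.arctan2(1-2*(x*x+z*z),2*(x*y-w*z))).round(2),'F',s['contact_force'].round(2),'T',s['ft_torque'].round(2),s['gripper_width'],s['grasp_force'],s['joint_pos'].round(2))
E
python3 st.py
```

```text
2.5 [ 0.5199 -0.1968  0.2445] yaw_y 87.54 F [-1.02  0.3  -0.64] T [ 0.04 -0.01 -0.03] 0.603502408936922 0.0 [-0.5  -0.11  1.77 -0.    1.48 -2.02]
```

Call:
servo_tool(deltas=[[[60,0.007,-0.018,0,0.3],[60,0.007,-0.017,0,0],[60,0,0,-0.015,0],[60,0,0,-0.015,0],[60,0,0,-0.015,0],[60,0,0,-0.015,0],[60,0,0,0,0],[60,0,0,0,0]]])

```text
time: 3.3
tool_pos: [0.5333, -0.2282, 0.1845]
tool_rot: [-0.001, 0.017, 1.0, 0.0]
contact_force: [1.2, -0.4, 0.5]
gripper_width: 0.604
grasp_force: 0.0
```

```bash
python3 st.py; python3 - <<'E'
from h import *
d=look('side','s1')
cv2.imwrite('pics/s1c.png',cv2.resize(d['pixels'][180:340,180:350,::-1],None,fx=3.5,fy=3.5,interpolation=2))
t=look('top','t1')
E
```

```text
3.3 [ 0.5333 -0.2282  0.1845] yaw_y 88.07 F [ 1.23 -0.39  0.47] T [-0.01 -0.01 -0.02] 0.6044457827441285 0.0 [-0.53 -0.01  1.78  0.    1.37 -2.07]
```

View pics/s1c.png

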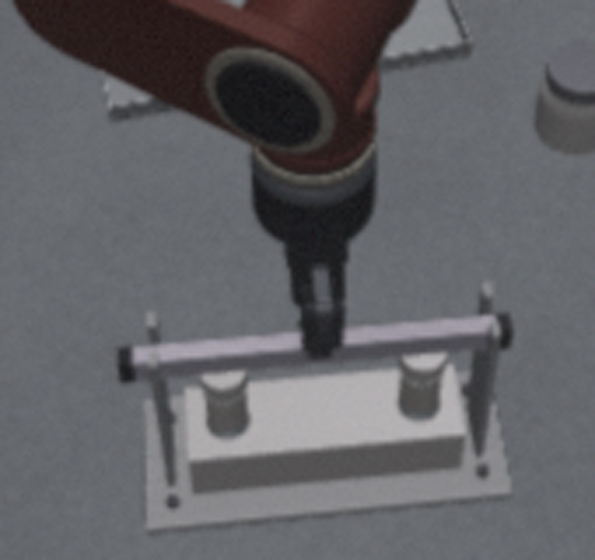

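The gripper straddles the bar near its middle: the fingers are at (321,345) in the crop, and the bar spans 119–512.

Call:
servo_tool(deltas=[[[60,0,-0.0035,0,0],[60,0,0,-0.015,0],[60,0,0,-0.015,0],[60,0,0,-0.0055,0],[60,0,0,0,0],[40,0,0,0,0],[30,0,0,0,0],[25,0,0,0,0]]])

```text
time: 4.2
tool_pos: [0.5341, -0.2325, 0.1506]
tool_rot: [0.001, 0.017, 1.0, -0.0]
contact_force: [-0.5, 1.3, -0.3]
gripper_width: 0.248
grasp_force: 0.0
```

Call:
servo_tool(deltas=[[[15,0,0,0,0],[10,0,0,0,0],[0,0,0,0,0],[0,0,0,0,0],[0,0,0,0,0],[0,0,0,0,0],[0,0,0,0,0],[0,0,0,0,0]]])

```text
time: 5.0
tool_pos: [0.534, -0.2325, 0.1506]
tool_rot: [0.001, 0.017, 1.0, -0.0]
contact_force: [0.1, 0.4, 5.1]
gripper_width: 0.142
grasp_force: 60.5
```

```bash
python3 st.py
```

```text
5.0 [ 0.534  -0.2325  0.1506] yaw_y 88.04 F [0.14 0.42 5.06] T [ 0.07  0.1  -0.06] 0.141698507206877 60.47771215438843 [-0.54  0.03  1.8  -0.    1.31 -2.07]
```

Call:
servo_tool(deltas=[[[0,0,0,0.004,0],[0,0,0,0.008,0],[0,0,0,0.01,0],[0,0,0,0.01,0],[0,0,0,0.01,0],[0,0,0,0.01,0],[0,0,0,0.008,0],[0,0,0,0,0]]])

```text
time: 5.8
tool_pos: [0.5345, -0.2327, 0.2119]
tool_rot: [0.001, 0.017, 1.0, -0.001]
contact_force: [1.0, -0.7, -1.5]
gripper_width: 0.146
grasp_force: 59.6
```

```bash
python3 st.py; python3 - <<'E'
from h import *
d=look('side','s2')
cv2.imwrite('pics/s2c.png',cv2.resize(d['pixels'][180:340,180:350,::-1],None,fx=3.5,fy=3.5,interpolation=2))
E
```

```text
5.8 [ 0.5345 -0.2327  0.2119] yaw_y 88.05 F [ 1.05 -0.65 -1.52] T [ 0.05 -0.   -0.02] 0.1462636550846577 59.63827908039093 [-0.54 -0.03  1.75  0.    1.42 -2.08]
```

View pics/s2c.png

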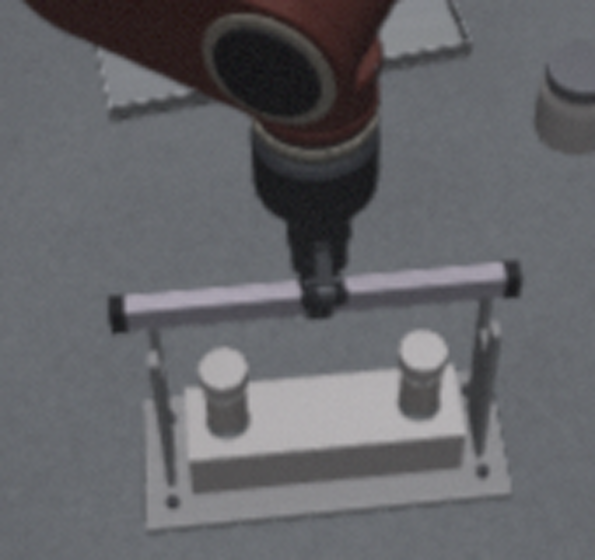

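The bar is level and clear of both brackets (ends at (118,314) and (513,279)), and both tubes are still standing.

Call:
servo_tool(deltas=[[[0,0,0,0.008,0],[0,0,0,0.008,0],[0,0,0,0.008,0],[0,0.001,0.005,0,0.2],[0,0.001,0.01,0,0.4],[0,0.001,0.015,0,0.4],[0,0.001,0.02,0,0.4],[0,0.001,0.025,0,0.4]]])

```text
time: 6.65
tool_pos: [0.5383, -0.1557, 0.2331]
tool_rot: [-0.0, 0.001, 1.0, 0.0]
contact_force: [0.8, 0.5, -1.4]
gripper_width: 0.147
grasp_force: 59.6
```

Call:
servo_tool(deltas=[[[0,0.001,0.025,0,0.5],[0,0.001,0.025,0,0.5],[0,0.001,0.025,0,0.5],[0,0.001,0.025,0,0.5],[0,0.001,0.025,0,0.5],[0,0.001,0.025,0,0.5],[0,0.001,0.025,0,0.5],[0,0.001,0.025,0,0.5]]])

```text
time: 7.45
tool_pos: [0.5458, 0.045, 0.2332]
tool_rot: [-0.0, -0.034, 0.999, 0.0]
contact_force: [-0.2, 0.3, -2.6]
gripper_width: 0.149
grasp_force: 59.6
```

Call:
servo_tool(deltas=[[[0,0.001,0.025,0,0.5],[0,0.001,0.025,0,0.5],[0,0.001,0.025,0,0.5],[0,0.001,0.025,0,0.4],[0,0.001,0.025,0,0.3],[0,0.001,0.02,0,0],[0,0,0.012,0,0],[0,0,0.005,0,0]]])

```text
time: 8.25
tool_pos: [0.5518, 0.2063, 0.2333]
tool_rot: [-0.0, -0.054, 0.999, -0.0]
contact_force: [-0.4, -0.3, -2.9]
gripper_width: 0.145
grasp_force: 59.7
```

```bash
python3 st.py
```

```text
8.25 [0.5518 0.2063 0.2333] yaw_y 96.17 F [-0.35 -0.3  -2.87] T [-0.02 -0.03  0.01] 0.14454888155758105 59.65702414512634 [ 0.23 -0.02  1.71  0.    1.46 -1.45]
```

Call:
servo_tool(deltas=[[[0,0.001,0.007,-0.01,0],[0,0.001,0.006,-0.02,0],[0,0,0,-0.03,0],[0,0,0,-0.03,0],[0,0,0,-0.03,0],[0,0,0,-0.025,0],[0,0,0,-0.015,0],[0,0,0,-0.01,0]]])

```text
time: 9.05
tool_pos: [0.5538, 0.2171, 0.0618]
tool_rot: [-0.001, -0.052, 0.999, -0.0]
contact_force: [0.4, 0.3, -2.3]
gripper_width: 0.144
grasp_force: 59.6
```

```bash
python3 st.py; python3 - <<'E'
from h import *
d=look('side','s3')
cv2.imwrite('pics/s3c.png',cv2.resize(d['pixels'][80:240,180:350,::-1],None,fx=3.5,fy=3.5,interpolation=2))
E
```

```text
9.05 [0.5538 0.2171 0.0618] yaw_y 96.0 F [ 0.42  0.34 -2.32] T [-0.03  0.07  0.05] 0.14419269858258188 59.6233069896698 [ 0.25  0.16  1.82 -0.    1.16 -1.43]
```

View pics/s3c.png

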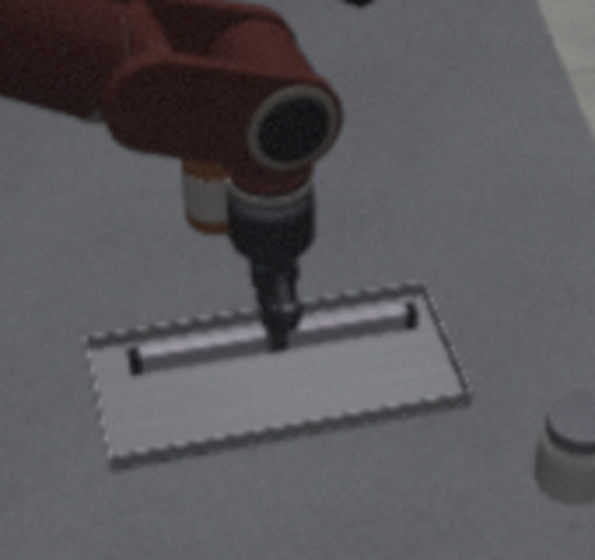

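The bar hangs level inside the tray outline, with its ends at (135,361) and (411,316), parallel to the long walls.

Call:
servo_tool(deltas=[[[0,0,0,-0.01,0],[0,0,0,-0.01,0],[0,0,0,-0.008,0],[0,0,0,-0.005,0],[0,0,0,-0.003,0],[0,0,0,0,0],[0,0,0,0,0],[0,0,0,0,0]]])

```text
time: 9.9
tool_pos: [0.5551, 0.2179, 0.0283]
tool_rot: [0.0, -0.053, 0.999, 0.0]
contact_force: [-0.2, 0.9, -2.5]
gripper_width: 0.143
grasp_force: 59.6
```

Call:
servo_tool(deltas=[[[0,0,0,-0.001,0],[0,0,0,0,0],[0,0,0,-0.001,0],[0,0,0,0,0],[0,0,0,0,0],[0,0,0,0,0],[0,0,0,0,0],[0,0,0,0,0]]])

```text
time: 10.7
tool_pos: [0.5547, 0.2177, 0.0258]
tool_rot: [0.0, -0.053, 0.999, 0.0]
contact_force: [0.3, 0.0, -2.1]
gripper_width: 0.146
grasp_force: 59.6
```

Call:
servo_tool(deltas=[[[0,0,0,-0.001,0],[0,0,0,0,0],[0,0,0,-0.001,0],[0,0,0,0,0],[0,0,0,-0.001,0],[0,0,0,0,0],[0,0,0,0,0],[0,0,0,0,0]]])

```text
time: 11.5
tool_pos: [0.5547, 0.2178, 0.0228]
tool_rot: [0.0, -0.053, 0.999, -0.0]
contact_force: [-0.1, -0.0, -2.1]
gripper_width: 0.141
grasp_force: 59.6
```

Call:
servo_tool(deltas=[[[0,0,0,-0.0005,0],[0,0,0,0,0],[0,0,0,-0.0005,0],[0,0,0,0,0],[0,0,0,0,0],[0,0,0,0,0],[0,0,0,0,0],[0,0,0,0,0]]])

```text
time: 12.3
tool_pos: [0.5546, 0.2177, 0.0218]
tool_rot: [-0.0, -0.053, 0.999, -0.0]
contact_force: [-0.2, 0.3, -2.1]
gripper_width: 0.147
grasp_force: 59.6
```

Call:
servo_tool(deltas=[[[0,0,0,-0.0005,0],[0,0,0,0,0],[0,0,0,-0.0005,0],[0,0,0,0,0],[0,0,0,0,0],[0,0,0,0,0],[0,0,0,0,0],[0,0,0,0,0]]])

```text
time: 13.1
tool_pos: [0.5547, 0.2178, 0.0217]
tool_rot: [-0.0, -0.053, 0.999, -0.0]
contact_force: [-4.1, -1.2, 4.9]
gripper_width: 0.144
grasp_force: 60.7
```

The bar has touched the floor, so I'll release it.

Call:
servo_tool(deltas=[[[16,0,0,0,0],[20,0,0,0,0],[25,0,0,0,0],[35,0,0,0,0],[45,0,0,0,0],[45,0,0,0,0],[45,0,0,0,0],[45,0,0,0.002,0]]])

```text
time: 13.9
tool_pos: [0.5544, 0.2177, 0.0225]
tool_rot: [-0.0, -0.053, 0.999, -0.0]
contact_force: [-0.6, 0.2, -0.0]
gripper_width: 0.445
grasp_force: 0.0
```

Call:
servo_tool(deltas=[[[45,0,0,0.005,0],[45,0,0,0.01,0],[45,0,0,0.02,0],[45,0,0,0.03,0],[45,0,0,0.03,0],[45,0,0,0.03,0],[45,0,0,0.03,0],[45,0,0,0,0]]])

```text
time: 14.7
tool_pos: [0.5579, 0.2186, 0.185]
tool_rot: [0.006, -0.053, 0.999, 0.001]
contact_force: [0.9, -0.8, 0.5]
gripper_width: 0.454
grasp_force: 0.0
```

```bash
python3 st.py; python3 - <<'E'
from h import *
d=look('side','s4')
cv2.imwrite('pics/s4c.png',cv2.resize(d['pixels'][80:340,150:370,::-1],None,fx=2.3,fy=2.3,interpolation=2))
E
```

```text
14.7 [0.5579 0.2186 0.185 ] yaw_y 96.05 F [ 0.94 -0.79  0.54] T [ 0.01  0.04 -0.01] 0.4544427505590271 0.0 [ 0.25  0.03  1.74 -0.    1.36 -1.43]
```

View pics/s4c.png

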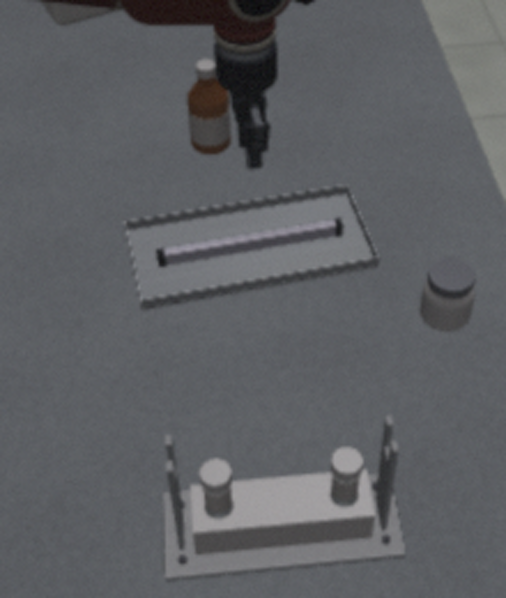

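The bar lies flat in the tray, with its ends at (161,258) and (339,228). The tubes and the bystanders in view stand as before, and the gripper is clear.

```bash
python3 -c "
from plant import manip; print(manip.job_done())"
```

```text
the job is handed in; nothing more can be done
None
```

The bar was lifted level out of both brackets and now lies released on the tray floor, with both tubes still standing; the job was handed in at about 15 s of the 43 s allowed, and no verdict was returned.

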